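# Lower the weight case's lid shut on a finger

### The arm

A 6-joint arm with a two-finger parallel gripper is mounted at the origin on a cart in front of the work surface, level with it; the furniture and walls round the work are solid. World frame = base frame: x ahead of the robot, y to its left, z up, the work surface at z = 0. Lengths are in m, angles in rad, forces in N, time in s.
With the tool pointing down it reaches from about 0.15 to 0.775 m from the base axis. Payload 6.1 kg.
Tool frame: the origin (TCP) lies between the finger pads; the fingertips stand manip.tip_reach ahead of it and the grasp point (between the pads) lies 5 mm behind it (manip.tip_reach is the distance from the TCP to the fingertips, in m); z points along the fingers, y is the direction in which the jaws open and shut (so a half turn about z gives the same grasp; the last joint's range is limited). The gripper opens to 85 mm and grips with 20 to 120 N. Pads are 22 mm wide; open, the fingers measure 114 mm over their backs; the gripper's body (76 mm by 85 mm) begins 54 mm behind the grasp point. The pads swing forward as they close: fully open they stand 13 mm farther back than shut.
Start: joints at [-1.267, 0.126, -0.04, 1.405, 0, 1.571], TCP at [0.157, -0.501, 0.245] pointing down, gripper open.
Joint ranges: [-2.72, 2.72], [-0.95, 1.95], [-1.27, 1.35], [-1.78, 2.02], [-1.46, 1.47], [-3.14, 3.14]. Speed limits (rad/s): [2.39, 2.39, 3.01, 3.14, 3.14, 3.14].

### API

Orientations are given as a rotation vector (axis times angle).
In Python, from cell import state, vision, manip gives the robot as it stands. The module is installed in compiled form; this text tells all that it offers.
- The arm moves only by the tool play_rows, never from a script. Its argument "targets" is a list of rows, each an object with "slide": the shift along the tool's x, y, z in cm, a list of three; "spin": the turn about the tool's z in rad; "grip": the gripper command: -1 is shut, 1 is fully open, values between are in proportion. In form: [{"slide": [dx, dy, dz], "spin": spin, "grip": grip}, ...]. A call has exactly 5 rows; each row is the pose to reach, as a shift and turn from the pose commanded when the call began, along the tool's axes at that moment; what a row does not reach only later rows make up. A row lasts 1/12 s, in which the tool goes at most 41.7 mm and 7.16 degrees, less where a joint would pass 70% of its speed; a pose out of reach is approached as far as the arm can. A call with a gripper value outside its range is refused whole. The fingers move at their own pace and stop on an object; "grip_force" is the grip in N (left out, the last holds). Time passes only in rows, so rows that repeat a pose let the fingers close, or fill a call up. It gives the time, the measured TCP pose, the force and the opening at its end, in the units of the state.
- state(): the state, without advancing time (a new reading comes with each control period).
- vision.get_image(name): name is "side" or "top"; returns a dict with "image" (384x512x3 uint8, red, green, blue), "camera_matrix" (3x3 intrinsics, pixels), "view" (4x4, takes a point from world to camera coordinates). Camera axes: x right, y up, looking along -z (the intrinsics and any distortion apply to the point x, -y, -z); pixel columns grow to the right and rows downward; lengths in m; the calibration is good to about 2 mm. A picture is of the moment at which its call begins. There is no depth.
- manip.hand_in(): hands the job in, once; it reports no verdict.
Trained networks look in a picture, given as the dict that the camera call returned (one of the last four; its "shot" number tells which), for a name from the list of things; names that differ only in an ending like _2 or _b are one class to them, and where a whole thing is asked for, a point or a joint stands for the part that bears it (a point fixed in the world has none). Each returns a list of dicts, best first, with "score" (0 to 1); they miss things now and then, are a little off and sometimes report something else, mostly with a low value. They report only what shows in the picture. A call takes as long as a camera call.
- vision.search_frame(label, picture): "position" ([x, y, z] in m, in world coordinates, good to about 4 mm: the middle of the surface that is visible of it).
The state is a dict: "time": time; "joint_positions": joint angles; "qd": joint speeds; "tau": joint torques, N m; "tool_pos": TCP position; "ee_rot": TCP orientation; "ft_force": force on the tool from outside, world axes, zero at the start; "ft_torque": the same for the moment, N m; "gripper_width": opening from 0.0 (shut) to 1.0 (fully open).
Only numpy, scipy, OpenCV 4.12 (cv2) and the standard library are available. Lean on these libraries where they do the work, as an engineer would, in place of code of your own. Each camera call takes 0.05 s, during which the arm holds its last target.

### The job

Close the wooden weight case standing open in front of the scale. Tip its upright lid forward with a fingertip behind its finger lip, catch it on the other finger as it falls over towards you, and let it down on that finger, under the lip, until it rests fully shut without a bang; then take the hand away. Do not pinch the lid between the fingers, do not push the case out of its place, and leave the brass weight standing in its well and the things round about where they are.

Things in the scene. Friction and masses are not known exactly. Their poses are not given: they have to be found in the camera images.
- case: Open wooden case, 100 (x) x 176 (y) x 62 mm to the rim, about 1.8 kg with its lid, loose on the table. Origin: centre of its underside; its front (the lip side, away from the hinge) faces its own -x, z up. Black foam inside with brass weights in round wells.
- lid (a joint): Angle of the case's hinged lid, rad: 0 shut on the rim, 1.57 straight up, 1.85 the stop where it leans back away from the robot (where it starts). Hinge almost free: it stays back on its stop by its weight until it is tipped to about 1.48, then falls shut by itself within about half a second unless carried (about 1 N under the lip). Growing values open.
- lid_panel: The wooden lid board with its aluminium finger lip, about 0.2 kg. Origin on the hinge axis, in the middle of its length; its own x, y, z are parallel to the case's when shut. The board runs from x = 0 to -100 mm, y = -88 to 88 mm, z = 0 (underside) to 12 mm. The lip runs on from x = -100 to -125 mm, y = -28 to 28 mm, z = 0 to 6 mm (4 mm thick plate with a smooth, slippery rolled edge).
- lid_lip (a point): Middle of the lip's outer edge, 124 mm from the hinge axis, 2 mm above the lid's underside plane; moves with the lid, and its axes are those of lid_panel. Shut, it stands 74 mm in front of the case's centre and 24 mm in front of the case's front wall, 64 mm above the table.
- lid_hinge (a point): Middle of the hinge axis on the top of the back wall: 50 mm behind the case's centre (its +x), 62 mm up. The axis runs along the case's y.
- check_weight: Brass knob weight, 28 mm across, 46 mm tall, 0.2 kg, standing loose in the case's largest round well. Origin: centre of its underside; z up.
- well (a point): Centre of the floor of that well (32 mm wide, 26 mm deep), fixed in the case.
- ink_bottle_0: Blue ink bottle with white cap, 44 mm across, 90 mm tall, loose bystander. Origin: centre of its underside.
- nib_jar: Clear jar with a red lid, about 72 mm across, 75 mm tall, loose bystander. Origin: centre of its underside.
- masking_tape: Roll of masking tape lying flat, 103 mm across, 24 mm tall, loose bystander. Origin: centre of its underside.
- tweezers: Steel tweezers lying flat, 125 mm long (along its y), 12 mm tall, loose bystander. Origin: centre of its underside.

How it is judged:
On the way, in this order (a step that is already met when the one before it is completed fails the run):
1. the lid, tipped past upright, has been caught and rests on a finger part-way down (value of joint lid between 0.3 and 1.3 rad and contact force between the fingers and lid_panel above 0.1 N and velocity of joint lid above -1.5 rad/s), for 0.2 s.
2. the lid is still carried on the finger when it is nearly shut (value of joint lid between 0.015 and 0.15 rad and contact force between the fingers and lid_panel above 0.1 N and velocity of joint lid above -1.5 rad/s), for 0.1 s.
At the end, for the whole second after the job is handed in: The lid is shut on the rim (under 0.02 rad), the case stands within 12 mm of where it was and is at rest, and the brass weight stands upright (within 0.15 rad) in its well (within 6 mm of the middle of its floor) (value of joint lid below 0.02 rad and distance of case from where it was at the start of the episode below 0.012 m and linear speed of case below 0.02 m/s and distance between check_weight and well below 0.006 m and angle between check_weight's own z axis and vertical below 0.15 rad); the robot touches nothing.
It fails at once if the lid falls fast in its last half radian (over 2 rad/s, or 0.25 m/s at the lip, as it does when let drop the last centimetre) (value of joint lid below 0.5 rad and velocity of joint lid below -2 rad/s).
It fails at once if the lid is pinched or forced (over 25 N between fingers and lid) (contact force between the fingers and lid_panel above 25 N).
It fails at once if the case is pushed more than 12 mm or lifted (distance of case from where it was at the start of the episode above 0.012 m or angle between case's own z axis and vertical above 0.05 rad).
It fails at once if the brass weight is lifted out of its well (distance between check_weight and well above 0.015 m).
It fails at once if a bystander is moved by more than 15 mm (distance of any of ink_bottle_0, nib_jar, masking_tape, tweezers from where it was at the start of the episode above 0.015 m).
It also fails if it takes over 42 s, if anything falls off the work surface, if the arm or the gripper's body presses on something with over 40 N, if the wrist force passes 120 N, or if a joint passes its speed limit or range.

## Working session

There is one attempt and no reset: what is moved stays moved. The work goes in short steps, Python scripts to look and compute and a tool call to move; the robot and the scene stay as the last step left them, time stands still between calls to the robot, and variables do not carry over. Pictures are saved under pics/ and viewed, and the job is handed in when it is done.

Besides the shell and the picture viewer there is one more tool, called as name(argument=value, ...) on one line, values as JSON. play_rows: Moves the arm, as the interface text tells. Its arguments: {"type":"object","properties":{"targets":{"type":"array","items":{"type":"object","properties":{"slide":{"type":"array","items":{"type":"number"}},"spin":{"type":"number"},"grip":{"type":"number"}}}},"grip_force":{"type":"number"}},"required":["targets"]}

```bash
mkdir -p pics; ls; python3 - <<'E'
from cell import state, vision, manip
import cv2, numpy as np
s=state(); print({k:np.round(v,3).tolist() for k,v in s.items()}, manip.tip_reach)
for n in ["side","top"]:
    p=vision.get_image(n); cv2.imwrite(f"pics/{n}0.png",p["image"][:,:,::-1])
    print(n,np.round(p["camera_matrix"],1).tolist(),np.round(p["view"],3).tolist())
    for l in ["case","lid_panel","lid_lip","lid_hinge","check_weight","well","ink_bottle_0","nib_jar","masking_tape","tweezers"]:
        try: print(l,[(np.round(d["position"],3).tolist(),round(d["score"],2)) for d in vision.search_frame(l,p)[:2]])
        except Exception as e: print(l,e)
print(state()["time"])
E
```

```text
pics
{'time': 0.0, 'joint_positions': [-1.267, 0.126, -0.041, 1.405, -0.0, 1.571], 'qd': [-0.0, 0.001, -0.001, -0.001, -0.0, -0.001], 'tau': [0.004, -43.593, 35.292, 0.018, 0.0, -0.0], 'tool_pos': [0.157, -0.501, 0.245], 'ee_rot': [-3.104, -0.475, 0.0], 'ft_force': [0.227, -0.124, 0.697], 'ft_torque': [-0.077, 0.032, 0.016], 'gripper_width': 1.004} 0.014
side [[367.7, 0.0, 252.1], [0.0, 367.7, 192.7], [0.0, 0.0, 1.0]] [[0.179, 0.984, -0.01, -0.095], [-0.764, 0.146, 0.628, 0.327], [0.619, -0.105, 0.778, -1.527], [0.0, 0.0, 0.0, 1.0]]
case [([0.58, -0.159, 0.046], 0.81)]
lid_panel [([0.631, -0.198, 0.155], 0.87)]
lid_lip [([0.577, -0.155, 0.041], 0.75), ([0.629, -0.199, 0.146], 0.62)]
lid_hinge [([0.579, -0.155, 0.045], 0.66)]
check_weight [([0.518, -0.188, 0.04], 0.61)]
well [([0.58, -0.155, 0.045], 0.81)]
ink_bottle_0 [([0.59, -0.437, 0.068], 0.65), ([0.497, -0.421, 0.076], 0.41)]
nib_jar [([0.498, -0.421, 0.075], 0.56)]
masking_tape [([0.465, 0.485, 0.021], 0.55), ([0.579, -0.156, 0.047], 0.23)]
tweezers []
top [[451.4, 0.0, 251.3], [0.0, 451.4, 195.3], [0.0, 0.0, 1.0]] [[-0.009, -1.0, -0.001, 0.009], [0.981, -0.009, 0.196, -0.533], [-0.196, 0.001, 0.981, -1.672], [0.0, 0.0, 0.0, 1.0]]
case [([0.58, -0.183, 0.055], 0.9)]
lid_panel [([0.609, -0.207, 0.129], 0.8)]
lid_lip [([0.606, -0.213, 0.132], 0.97)]
lid_hinge [([0.575, -0.176, 0.054], 0.68)]
check_weight [([0.504, -0.184, 0.038], 0.41)]
well [([0.578, -0.179, 0.06], 0.7), ([0.564, -0.435, 0.061], 0.19)]
ink_bottle_0 [([0.566, -0.435, 0.063], 0.68)]
nib_jar [([0.476, -0.423, 0.076], 0.55), ([0.606, -0.212, 0.131], 0.26)]
masking_tape [([0.456, 0.487, 0.024], 0.59)]
tweezers [([0.409, 0.167, 0.011], 0.43)]
1.1
```

View pics/side0.png

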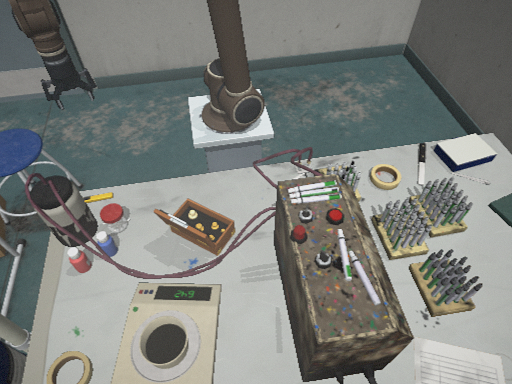

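View pics/top0.png

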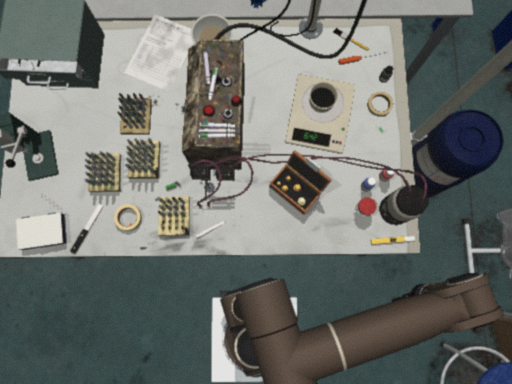

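```bash
python3 - <<'E'
import cv2
a=cv2.imread("pics/side0.png"); b=cv2.imread("pics/top0.png")
cv2.imwrite("pics/side0c.png",cv2.resize(a[90:290,90:290],(600,600),interpolation=cv2.INTER_CUBIC)[:, :])
cv2.imwrite("pics/top0c.png",cv2.resize(b[100:250,230:380],(600,600),interpolation=cv2.INTER_CUBIC))
E
```

```text
(no output)
```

View pics/side0c.png

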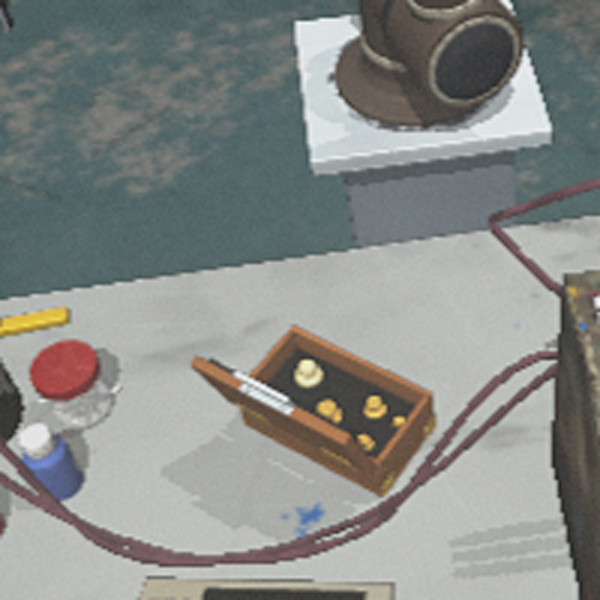

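View pics/top0c.png

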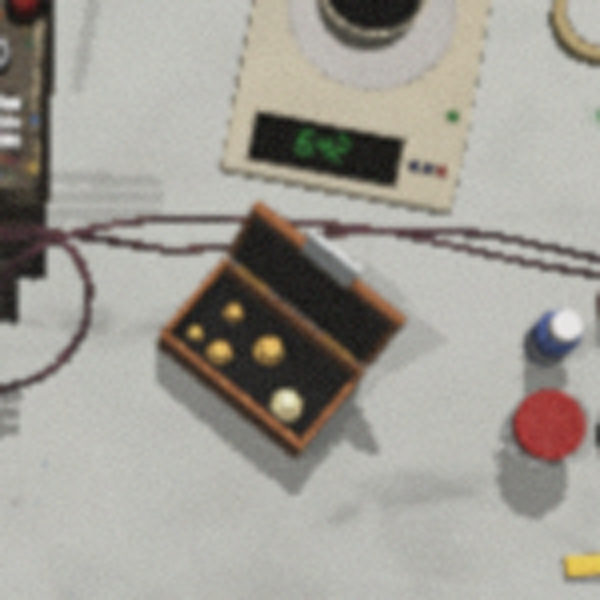

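```bash
cat > h.py <<'E'
import numpy as np, cv2
def proj(p,P):
    P=np.atleast_2d(P); V=p["view"]; c=P@V[:3,:3].T+V[:3,3]
    q=np.c_[c[:,0],-c[:,1],-c[:,2]]@np.array(p["camera_matrix"]).T
    return q[:,:2]/q[:,2:]
def lidpt(th,r,y,z): # case coords
    d=np.array([-np.cos(th),0,np.sin(th)]);n=np.array([np.sin(th),0,np.cos(th)])
    return np.array([.05,y,.062])+r*d+z*n
def toW(c,P):
    x,y,t=c; P=np.atleast_2d(P); R=np.array([[np.cos(t),-np.sin(t),0],[np.sin(t),np.cos(t),0],[0,0,1]])
    return P@R.T+np.array([x,y,0])
E
cat > fit.py <<'E'
from cell import vision
from h import *
from scipy.optimize import least_squares
ps={n:vision.get_image(n) for n in ["side","top"]}
th=1.85
def T(a,b): return ("top",230+a/4-.5+.125,100+b/4-.375)
def S(a,b): return ("side",90+a/3-.33,90+b/3-.33)
obs=[((-.05,.088,.062),T(163,335)),((-.05,-.088,.062),T(300,437)),
 (lidpt(th,.1,.088,0.006),T(262,205)),(lidpt(th,.1,-.088,0.006),T(403,320)),
 ((-.05,-.088,.062),S(293,328)),((-.05,.088,.062),S(434,392)),
 (lidpt(th,.1,-.088,0.0),S(203,358))]
def res(c,full=False):
    r=[]
    for P,(n,u,v) in obs:
        r+=list(proj(ps[n],toW(c[:3],P))[0]-[u,v])
    return np.array(r)
o=least_squares(res,[.57,-.17,-.7],loss="soft_l1")
print(np.round(o.x,4)); print(np.round(o.fun.reshape(-1,2),1))
c=o.x
for n in ps:
    im=ps[n]["image"][:,:,::-1].copy(); k=3
    im=cv2.resize(im,None,fx=k,fy=k,interpolation=cv2.INTER_CUBIC)
    def L(A,B,col):
        q=proj(ps[n],toW(c,[A,B])); q=((q+.5)*k-.5).round().astype(int)
        cv2.line(im,tuple(map(int,q[0])),tuple(map(int,q[1])),col,1)
    for z in (0,.062):
        cs=[(-.05,-.088,z),(-.05,.088,z),(.05,.088,z),(.05,-.088,z)]
        for i in range(4): L(cs[i],cs[(i+1)%4],(0,255,0))
    for z in (0,.012):
        cs=[lidpt(th,r,y,z) for r,y in ((0,-.088),(0,.088),(.1,.088),(.1,-.088))]
        for i in range(4): L(cs[i],cs[(i+1)%4],(255,0,255))
    cs=[lidpt(th,r,y,0) for r,y in ((.1,-.028),(.1,.028),(.125,.028),(.125,-.028))]
    for i in range(4): L(cs[i],cs[(i+1)%4],(255,255,0))
    u,v=proj(ps[n],toW(c,(0,0,.06)))[0]*k
    u,v=int(u),int(v); cv2.imwrite(f"pics/fit_{n}.png",im[max(0,v-250):v+250,max(0,u-250):u+250])
    
E
python3 fit.py
```

```text
[ 0.5605 -0.1619 -0.6971]
[[-1.8 -0.5]
 [ 0.2  2.9]
 [-2.7 -1.2]
 [ 0.3 -0.2]
 [-0.2 -0.6]
 [ 0.1  0.4]
 [-2.3 -0.3]]
```

View pics/fit_side.png

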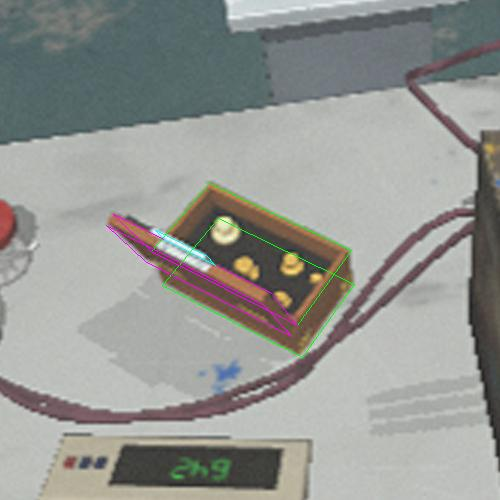

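View pics/fit_top.png

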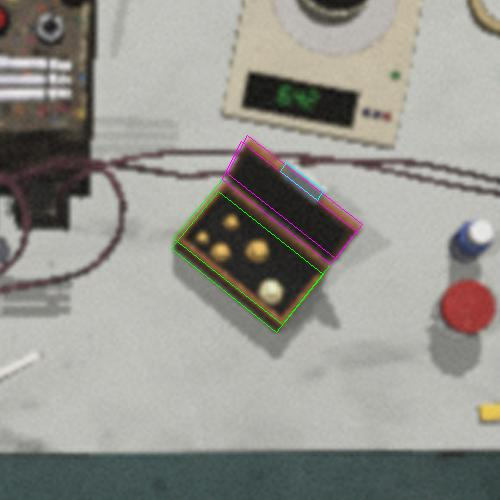

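```bash
python3 - <<'E'
import cv2
a=cv2.imread("pics/side0.png"); b=cv2.imread("pics/top0.png")
def g(im,u,v,w,h,k,o):
    c=cv2.resize(im[v:v+h,u:u+w],None,fx=k,fy=k,interpolation=cv2.INTER_LANCZOS4)
    for i in range(0,w,10):
        cv2.putText(c,str(u+i),(i*k,10),0,.35,(255,255,0),1); cv2.line(c,(i*k,0),(i*k,h*k),(255,255,0) ,1) if 0 else [cv2.circle(c,(i*k,j*k),1,(255,255,0),-1) for j in range(0,h,10)]
    for j in range(0,h,10): cv2.putText(c,str(v+j),(0,j*k+4),0,.35,(255,255,0),1)
    cv2.imwrite(o,c)
g(a,150,195,90,65,8,"pics/sz.png"); g(b,265,145,70,72,8,"pics/tz.png")
E
```

```text
(no output)
```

View pics/sz.png

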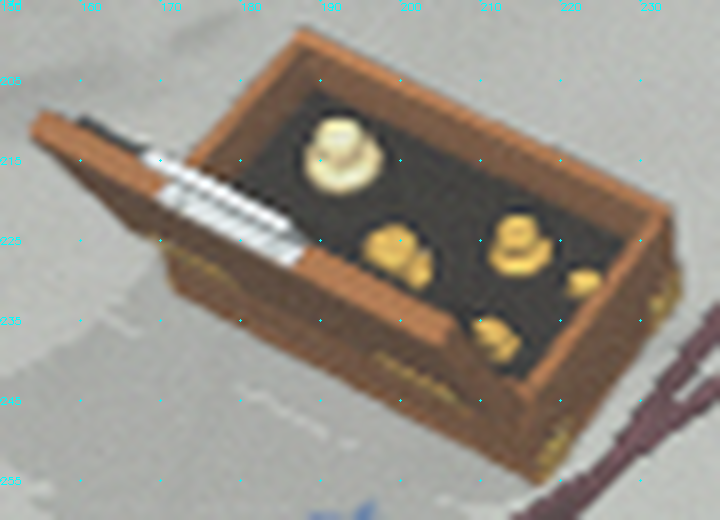

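View pics/tz.png

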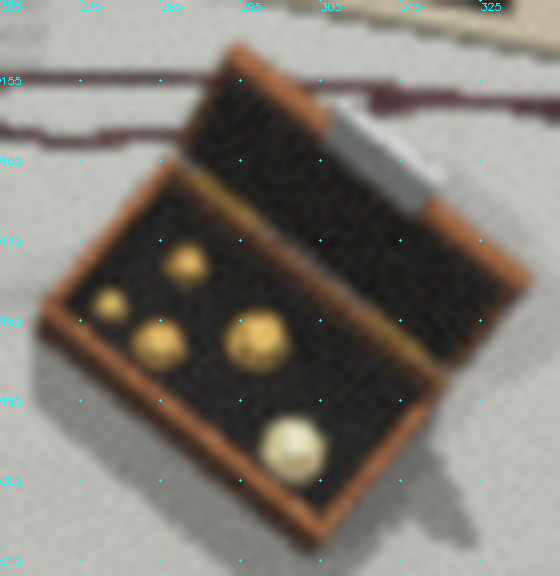

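```bash
python3 - <<'E'
s=open("fit.py").read()
a=s.index("def T"); b=s.index("def res")
new='''def T(a,b): return ("top",265+a/8-.44,145+b/8-.44)
def S(a,b): return ("side",150+a/8-.44,195+b/8-.44)
obs=[((-.05,.088,.062),T(43,305)),((-.05,-.088,.062),T(322,537)),((.05,.088,.062),T(170,160)),((.05,-.088,.062),T(447,380)),
 (lidpt(th,.1,.088,0.012),T(235,43)),(lidpt(th,.1,-.088,0.012),T(533,278)),
 (lidpt(th,.1,.088,0.0),T(220,68)),(lidpt(th,.1,-.088,0.0),T(515,295)),
 ((-.05,-.088,.062),S(300,28)),((-.05,.088,.062),S(670,208)),((.05,.088,0),S(540,485)),((.05,-.088,0),S(178,290)),
 (lidpt(th,.1,-.088,0.0),S(48,111)),(lidpt(th,.1,-.088,0.012),S(33,130)),(lidpt(th,.1,.088,0.0),S(457,320)),(lidpt(th,.1,.088,0.012),S(442,345))]
'''
s=s[:a]+new+s[b:]
s=s.replace("(-250)","").replace("fx=k","fx=k")
open("fit.py","w").write(s)
E
python3 fit.py
```

```text
[ 0.5578 -0.1619 -0.7076]
[[-1.3  0.7]
 [-0.2  0.9]
 [-0.6 -0.6]
 [ 0.6  0.6]
 [-0.2 -0.6]
 [ 0.4  0.1]
 [-0.2 -1.6]
 [ 0.9  0.2]
 [ 0.3 -0.4]
 [ 0.9 -0.2]
 [ 0.6  0.6]
 [-0.4  0.4]
 [-0.5 -0.9]
 [-1.1  0.3]
 [ 0.2 -0.4]
 [-0.2  0.4]]
```

View pics/fit_top.png

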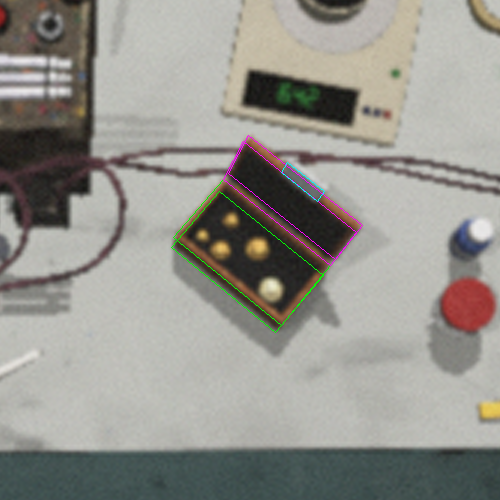

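View pics/fit_side.png

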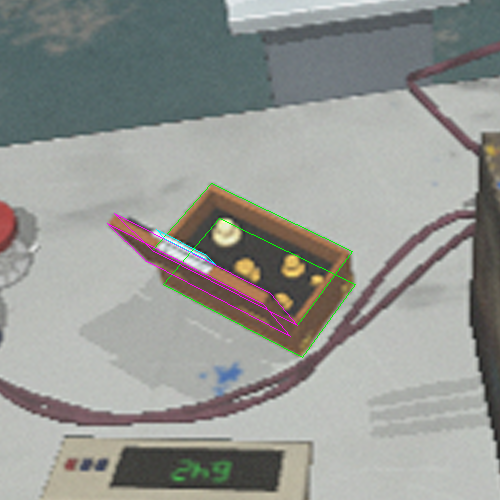

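```bash
python3 - <<'E'
from cell import vision,state
from h import *
ps={n:vision.get_image(n) for n in ["side","top"]}
p=ps["top"];V=p["view"];K=p["camera_matrix"]
C=-V[:3,:3].T@V[:3,3]
for uv in [(300,157),(350,156),(280,155),(400,163)]:
    d=np.linalg.inv(K)@np.array([*uv,1]); d=V[:3,:3].T@np.array([d[0],-d[1],-d[2]])
    print(uv)
    for z in (0,.05,.1,.15,.2,.3):
        P=C+d*(z-C[2])/d[2]; print(z,P.round(3),proj(ps["side"],P)[0].round(0))
c=(.558,-.162,-.708)
s=state();R=cv2.Rodrigues(np.array(s["ee_rot"]))[0];print(R.round(3))
t=toW(c,(.0846,0,0))[0]; t[2]=.265
print(t,(R.T@(t-s["tool_pos"])).round(4)*100, s["time"])
y=R[:,1];print("spin",np.arctan2(y[1],y[0])-(-.708))
E
```

```text
(300, 157)
0 [ 0.698 -0.193  0.   ] [197. 273.]
0.05 [ 0.684 -0.187  0.05 ] [197. 260.]
0.1 [ 0.669 -0.181  0.1  ] [196. 246.]
0.15 [ 0.655 -0.175  0.15 ] [195. 232.]
0.2 [ 0.64 -0.17  0.2 ] [195. 216.]
0.3 [ 0.612 -0.158  0.3  ] [193. 182.]
(350, 156)
0 [ 0.7   -0.393  0.   ] [127. 285.]
0.05 [ 0.686 -0.382  0.05 ] [127. 272.]
0.1 [ 0.671 -0.37   0.1  ] [126. 258.]
0.15 [ 0.657 -0.359  0.15 ] [126. 243.]
0.2 [ 0.642 -0.347  0.2  ] [125. 227.]
0.3 [ 0.613 -0.325  0.3  ] [123. 193.]
(280, 155)
0 [ 0.707 -0.113  0.   ] [225. 271.]
0.05 [ 0.693 -0.109  0.05 ] [224. 258.]
0.1 [ 0.678 -0.106  0.1  ] [224. 244.]
0.15 [ 0.663 -0.102  0.15 ] [223. 230.]
0.2 [ 0.648 -0.099  0.2  ] [222. 215.]
0.3 [ 0.619 -0.092  0.3  ] [220. 181.]
(400, 163)
0 [ 0.669 -0.591  0.   ] [ 57. 287.]
0.05 [ 0.656 -0.574  0.05 ] [ 56. 274.]
0.1 [ 0.642 -0.557  0.1  ] [ 56. 260.]
0.15 [ 0.629 -0.54   0.15 ] [ 55. 245.]
0.2 [ 0.615 -0.523  0.2  ] [ 55. 229.]
0.3 [ 0.588 -0.489  0.3  ] [ 54. 195.]
[[ 0.954  0.299  0.   ]
 [ 0.299 -0.954 -0.   ]
 [-0.     0.    -1.   ]]
[ 0.62226758 -0.21701671  0.265     ] [ 52.89 -13.18  -1.97] 1.4
spin -0.5589845177992776
```

play_rows(targets=[{"slide": [3, -0.8, -2], "spin": -0.11, "grip": -0.18}, {"slide": [7, -1.8, -2], "spin": -0.22, "grip": -0.18}, {"slide": [11, -2.8, -2], "spin": -0.33, "grip": -0.18}, {"slide": [15, -3.8, -2], "spin": -0.45, "grip": -0.18}, {"slide": [19, -4.8, -2], "spin": -0.559, "grip": -0.18}], grip_force=20)

```text
time: 1.82
tool_pos: [0.3253, -0.3972, 0.2656]
ee_rot: [2.85, 1.321, 0.0]
ft_force: [0.7, -0.4, 0.5]
gripper_width: 0.413
```

```bash
cat > go.py <<'E'
from cell import state, manip
from h import *
import sys
c=(.558,-.162,-.708)
def rep(t=None):
    s=state();R=cv2.Rodrigues(np.array(s["ee_rot"]))[0]
    cy=np.arctan2(R[1,1],R[0,1])
    Rc=np.array([[np.cos(c[2]),-np.sin(c[2])],[np.sin(c[2]),np.cos(c[2])]])
    pc=Rc.T@(s["tool_pos"][:2]-np.array(c[:2]))
    print("t",round(float(s["time"]),2),"tcp case",pc.round(4),"z",round(float(s["tool_pos"][2]),4),"yaw err(spin needed)",round(float(cy-c[2]),4),"j",np.round(s["joint_positions"],2),"F",np.round(s["ft_force"],2),"w",round(float(s["gripper_width"]),3),manip.tip_reach)
    if t is not None:
        T=toW(c,[t[0],t[1],0])[0];T[2]=t[2]
        print("slide cm",(R.T@(T-s["tool_pos"])*100).round(2))
if __name__=="__main__":
    rep([float(a) for a in sys.argv[1:4]] if len(sys.argv)>3 else None)
E
python3 go.py .0846 0 .265
```

```text
t 1.82 tcp case [-0.0238 -0.3301] z 0.2656 yaw err(spin needed) 0.0051 j [-0.88  0.1  -0.02  1.45  0.    1.39] F [ 0.75 -0.44  0.52] w 0.413 0.014
slide cm [32.95 11.01  0.06]
```

play_rows(targets=[{"slide": [3.5, 1.2, 0], "spin": 0, "grip": -0.18}, {"slide": [7, 2.4, 0], "spin": 0, "grip": -0.18}, {"slide": [10.5, 3.6, 0], "spin": 0, "grip": -0.18}, {"slide": [14, 4.8, 0], "spin": 0, "grip": -0.18}, {"slide": [17, 5.8, 0], "spin": 0, "grip": -0.18}])

```text
time: 2.23
tool_pos: [0.4805, -0.3053, 0.2653]
ee_rot: [2.853, 1.315, 0.001]
ft_force: [-1.3, -0.4, -0.6]
gripper_width: 0.409
```

play_rows(targets=[{"slide": [3.5, 1.2, 0], "spin": 0, "grip": -0.18}, {"slide": [7, 2.4, 0], "spin": 0, "grip": -0.18}, {"slide": [10.5, 3.6, 0], "spin": 0, "grip": -0.18}, {"slide": [14, 4.8, 0], "spin": 0, "grip": -0.18}, {"slide": [15, 5, 0], "spin": 0, "grip": -0.18}])

```text
time: 2.65
tool_pos: [0.6178, -0.2225, 0.2637]
ee_rot: [-2.85, -1.318, -0.001]
ft_force: [-0.8, -0.6, -1.2]
gripper_width: 0.41
```

```bash
python3 go.py .0846 0 .265; cat > pic.py <<'E'
from cell import vision
from h import *
import sys
from scipy.spatial.transform import Rotation
from cell import state
c=(.558,-.162,-.708)
tag=sys.argv[1]; ths=[float(a) for a in sys.argv[2:]]
p={n:vision.get_image(n) for n in ["side","top"]}
out=[]
for n in p:
    u,v=proj(p[n],toW(c,(0.02,0,.12)))[0].astype(int)
    k=6; w=62;h=48
    u0,v0=max(0,u-w),max(0,v-h)
    im=cv2.resize(p[n]["image"][v0:v0+2*h,u0:u0+2*w,::-1],None,fx=k,fy=k,interpolation=cv2.INTER_CUBIC)
    def L(A,B,col):
        q=((proj(p[n],toW(c,[A,B]))+.5-[u0,v0])*k).astype(int); cv2.line(im,tuple(map(int,q[0])),tuple(map(int,q[1])),col,1)
    for th in ths:
        cs=[lidpt(th,r,y,0.003) for r,y in ((0,-.088),(.1,-.088),(.1,-.028),(.125,-.028),(.125,.028),(.1,.028),(.1,.088),(0,.088))]
        for i in range(8): L(cs[i],cs[(i+1)%8],(255,0,255))
    t=np.array(state()["tool_pos"]); R=cv2.Rodrigues(np.array(state()["ee_rot"]))[0]
    gap=float(state()["gripper_width"])*.085/2
    for sg in(-1,1):
        for x in(-.011,.011):
            for zz in(0,.014):
              P=t+R@np.array([x,sg*gap,zz]); q=((proj(p[n],P)[0]+.5-[u0,v0])*k).astype(int); cv2.circle(im,tuple(map(int,q)),2,(0,255,0) if zz else (0,255,255),-1)
    cv2.imwrite(f"pics/{tag}_{n}.png",im)
E
python3 pic.py a
```

```text
t 2.65 tcp case [ 0.0848 -0.0071] z 0.2637 yaw err(spin needed) 0.0036 j [-0.35  0.39  0.34  1.52  0.    1.93] F [-0.83 -0.56 -1.2 ] w 0.41 0.014
slide cm [ 0.71 -0.02 -0.13]
```

View pics/a_side.png

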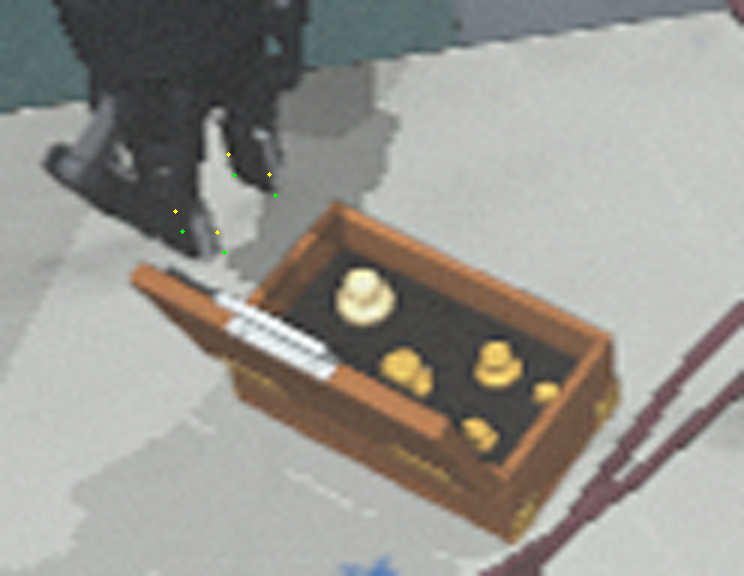

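View pics/a_top.png

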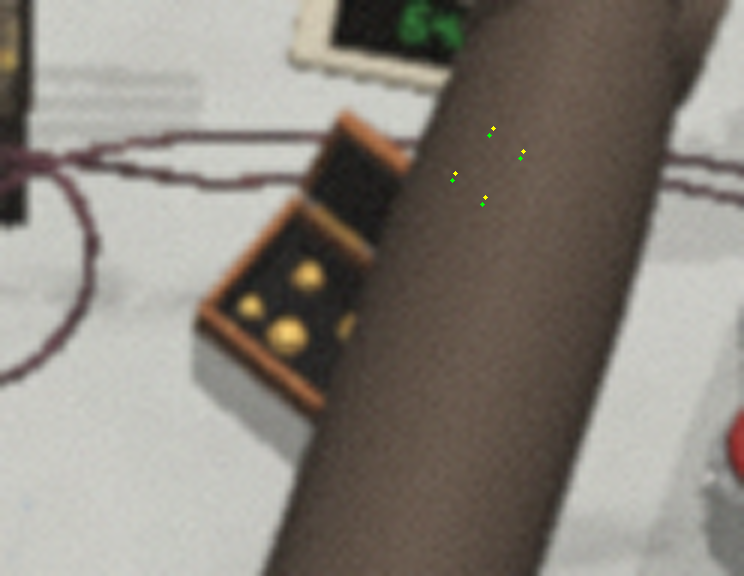

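```bash
python3 pic.py b 1.85;python3 go.py .0846 0 .265
```

```text
t 2.85 tcp case [ 0.0837 -0.0121] z 0.2651 yaw err(spin needed) 0.0002 j [-0.35  0.39  0.34  1.53 -0.    1.93] F [-0.59 -0.08 -1.08] w 0.41 0.014
slide cm [1.21 0.09 0.01]
```

View pics/b_side.png

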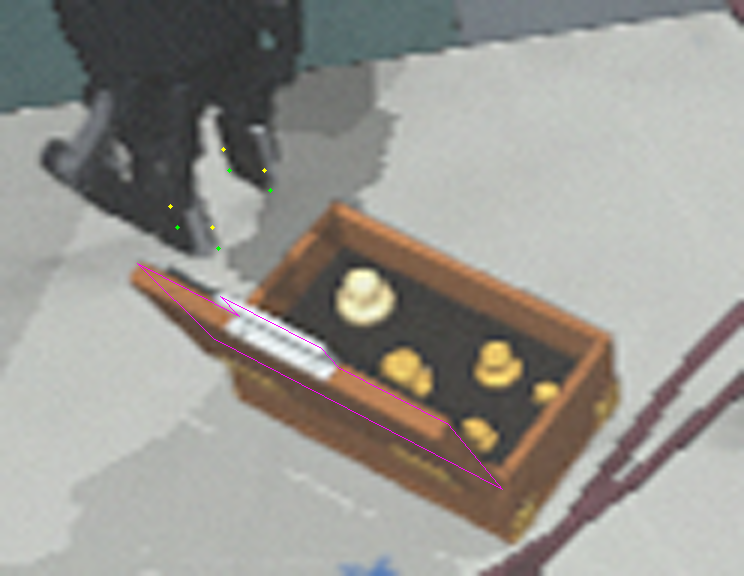

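play_rows(targets=[{"slide": [1.2, 0.1, 0], "spin": 0, "grip": -0.18}, {"slide": [1.2, 0.1, 2], "spin": 0, "grip": -0.18}, {"slide": [1.2, 0.1, 4], "spin": 0, "grip": -0.18}, {"slide": [1.2, 0.1, 5.5], "spin": 0, "grip": -0.18}, {"slide": [1.2, 0.1, 5.5], "spin": 0, "grip": -0.18}])

```text
time: 3.27
tool_pos: [0.6208, -0.2171, 0.2074]
ee_rot: [-2.852, -1.31, 0.005]
ft_force: [-0.0, -0.5, -1.0]
gripper_width: 0.41
```

```bash
python3 pic.py c 1.85;python3 go.py .0846 0 .180
```

```text
t 3.37 tcp case [ 0.0846 -0.0005] z 0.2107 yaw err(spin needed) -0.0012 j [-0.34  0.39  0.22  1.41  0.    1.94] F [ 0.12 -0.27  0.42] w 0.406 0.014
slide cm [0.05 0.   3.07]
```

View pics/c_side.png

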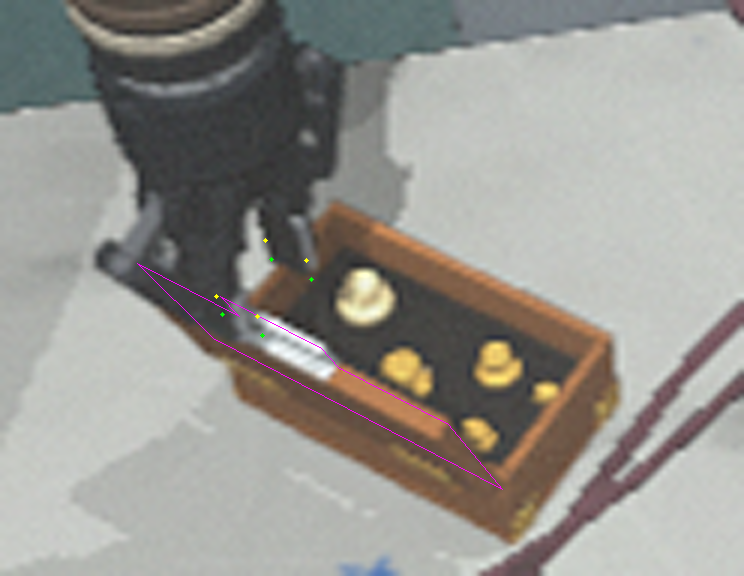

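play_rows(targets=[{"slide": [0, 0, 1], "spin": 0, "grip": -0.18}, {"slide": [0, 0, 2], "spin": 0, "grip": -0.18}, {"slide": [0, 0, 3], "spin": 0, "grip": -0.18}, {"slide": [0, 0, 3], "spin": 0, "grip": -0.18}, {"slide": [0, 0, 3], "spin": 0, "grip": -0.18}])

```text
time: 3.78
tool_pos: [0.6222, -0.2168, 0.1793]
ee_rot: [-2.853, -1.313, 0.002]
ft_force: [0.0, -0.3, 0.6]
gripper_width: 0.406
```

```bash
python3 pic.py d 1.85;python3 go.py .0846 0 .180
```

```text
t 3.88 tcp case [0.0849 0.0003] z 0.1805 yaw err(spin needed) 0.0 j [-0.34  0.39  0.16  1.34 -0.    1.94] F [-0.43  0.41  0.99] w 0.416 0.014
slide cm [-0.03 -0.03  0.05]
```

View pics/d_side.png

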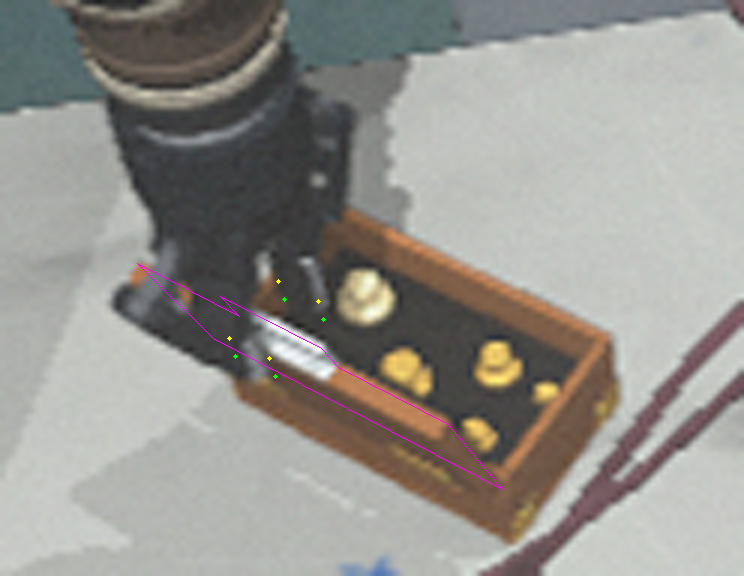

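play_rows(targets=[{"slide": [0, -0.6, 0], "spin": 0, "grip": -0.18}, {"slide": [0, -1.2, 0], "spin": 0, "grip": -0.18}, {"slide": [0, -1.8, -0.1], "spin": 0, "grip": -0.18}, {"slide": [0, -2.3, -0.2], "spin": 0, "grip": -0.18}, {"slide": [0, -2.8, -0.3], "spin": 0, "grip": -0.18}])

```text
time: 4.3
tool_pos: [0.601, -0.1983, 0.1838]
ee_rot: [2.853, 1.314, 0.001]
ft_force: [0.1, -0.6, 0.3]
gripper_width: 0.411
```

```bash
python3 pic.py e 1.7;python3 go.py .0846 0 .180
```

```text
t 4.4 tcp case [0.0561 0.0004] z 0.1841 yaw err(spin needed) 0.0005 j [-0.32  0.34  0.09  1.33  0.    1.96] F [ 0.21 -0.88 -0.77] w 0.412 0.014
slide cm [-0.04  2.85  0.41]
```

View pics/e_side.png

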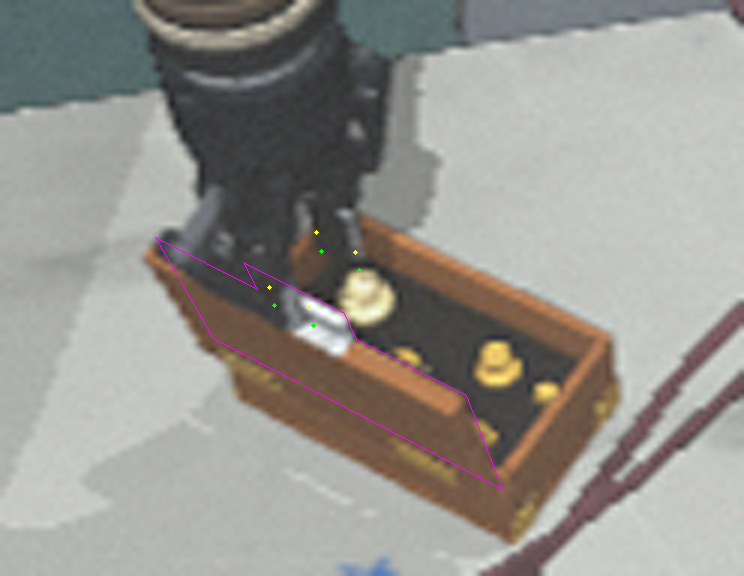

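play_rows(targets=[{"slide": [0, -0.6, 0], "spin": 0, "grip": -0.18}, {"slide": [0, -1.2, 0], "spin": 0, "grip": -0.18}, {"slide": [0, -1.8, 0], "spin": 0, "grip": -0.18}, {"slide": [0, -2.3, 0], "spin": 0, "grip": -0.18}, {"slide": [0, -2.7, 0], "spin": 0, "grip": -0.18}])

```text
time: 4.82
tool_pos: [0.5803, -0.1807, 0.1833]
ee_rot: [-2.854, -1.314, 0.0]
ft_force: [-0.8, -0.6, 0.5]
gripper_width: 0.414
```

```bash
python3 pic.py f 1.4;python3 go.py .0846 0 .180
```

```text
t 4.92 tcp case [0.0292 0.0003] z 0.1835 yaw err(spin needed) 0.0004 j [-0.3   0.29  0.03  1.31  0.    1.98] F [-0.54  0.03 -1.06] w 0.413 0.014
slide cm [-0.04  5.54  0.35]
```

View pics/f_side.png

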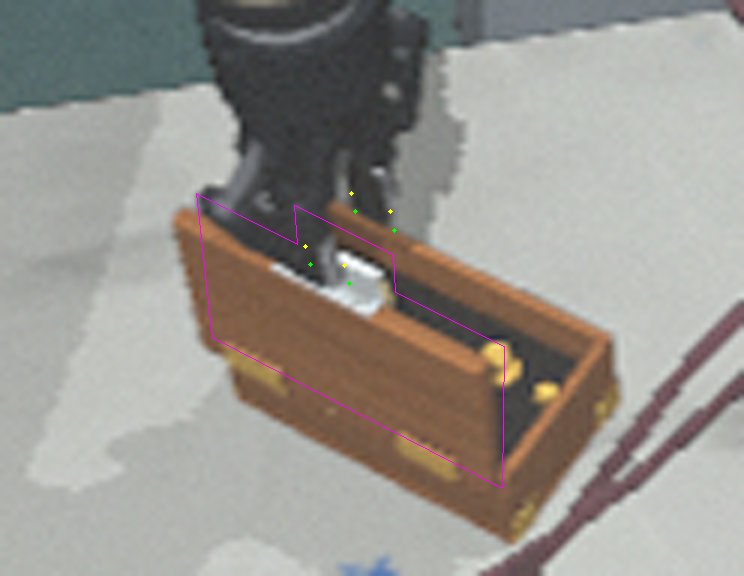

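play_rows(targets=[{"slide": [0, -0.5, 0], "spin": 0, "grip": -0.18}, {"slide": [0, -0.9, 0], "spin": 0, "grip": -0.18}, {"slide": [0, -1.2, 0], "spin": 0, "grip": -0.18}, {"slide": [0, -1.2, 0], "spin": 0, "grip": -0.18}, {"slide": [0, -1.2, 0], "spin": 0, "grip": -0.18}])

```text
time: 5.33
tool_pos: [0.5717, -0.1733, 0.1834]
ee_rot: [2.854, 1.314, 0.0]
ft_force: [-0.5, 0.1, -0.3]
gripper_width: 0.409
```

```bash
python3 pic.py g 1.15;python3 go.py .0846 0 .180
```

```text
t 5.43 tcp case [0.018  0.0003] z 0.1833 yaw err(spin needed) -0.0001 j [-0.29  0.27  0.    1.3   0.    1.98] F [-0.36  0.67 -0.8 ] w 0.41 0.014
slide cm [-0.03  6.66  0.33]
```

View pics/g_side.png

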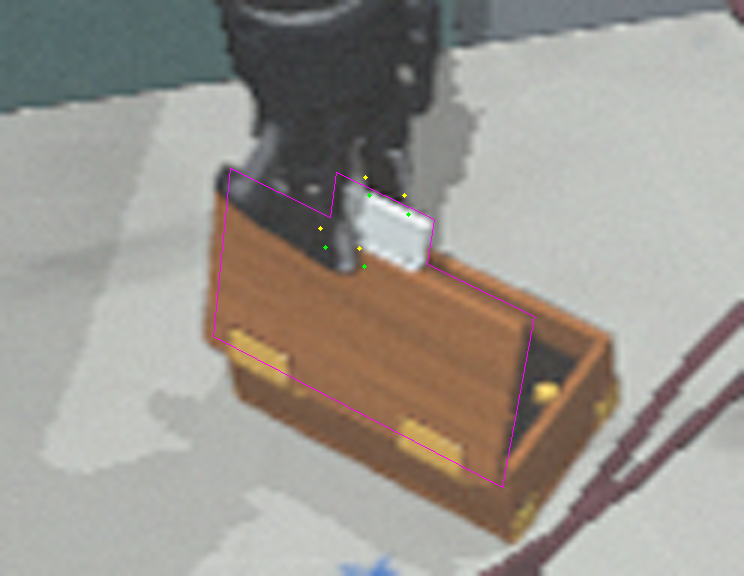

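play_rows(targets=[{"slide": [0, 0, 0.4], "spin": 0, "grip": -0.18}, {"slide": [0, 0, 0.8], "spin": 0, "grip": 0.0}, {"slide": [0, 0, 1.2], "spin": 0, "grip": 0.15}, {"slide": [0, 0, 1.2], "spin": 0, "grip": 0.3}, {"slide": [0, 0, 1.2], "spin": 0, "grip": 0.41}])

```text
time: 5.85
tool_pos: [0.5715, -0.1733, 0.1706]
ee_rot: [-2.853, -1.313, 0.001]
ft_force: [-0.8, 0.5, -1.0]
gripper_width: 0.706
```

```bash
python3 pic.py h 1.05;python3 go.py .0846 0 .180
```

```text
t 5.95 tcp case [0.0179 0.0003] z 0.1712 yaw err(spin needed) -0.0 j [-0.29  0.27 -0.02  1.28  0.    1.98] F [-0.45  0.83 -0.85] w 0.707 0.014
slide cm [-0.03  6.67 -0.88]
```

View pics/h_side.png

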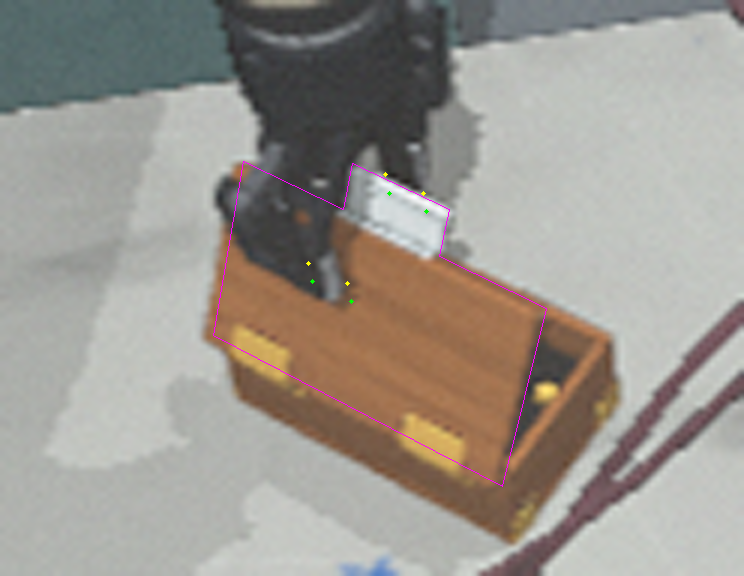

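View pics/h_top.png

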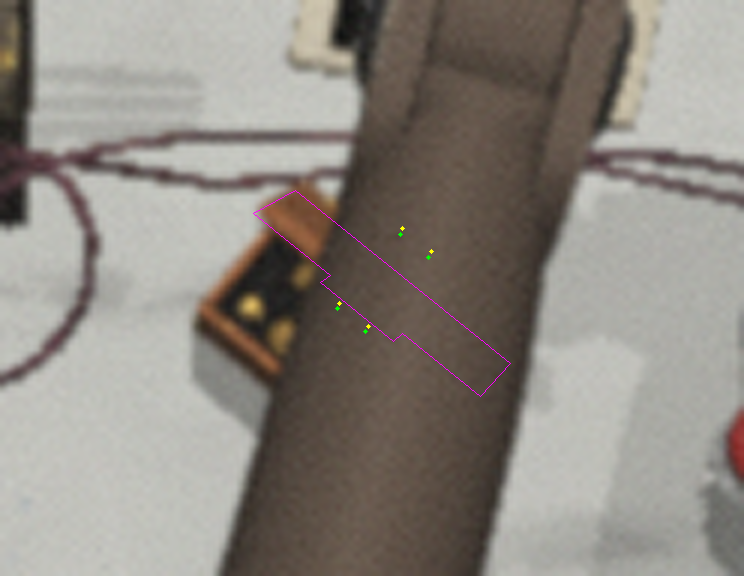

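play_rows(targets=[{"slide": [0.41, -0.12, 0], "spin": -0.11, "grip": 0.41}, {"slide": [0.81, -0.29, 0], "spin": -0.22, "grip": 0.41}, {"slide": [1.2, -0.5, 0], "spin": -0.33, "grip": 0.41}, {"slide": [1.58, -0.75, 0], "spin": -0.44, "grip": 0.41}, {"slide": [1.93, -1.0, 0], "spin": -0.55, "grip": 0.41}])

```text
time: 6.37
tool_pos: [0.5769, -0.1521, 0.1716]
ee_rot: [2.384, 2.045, 0.0]
ft_force: [-0.6, -0.1, 0.1]
gripper_width: 0.705
```

```bash
python3 pic.py i 1.05;python3 go.py .0846 0 .180
```

```text
t 6.47 tcp case [0.0077 0.02  ] z 0.1715 yaw err(spin needed) 0.551 j [-0.26  0.27 -0.02  1.28  0.    1.47] F [ 0.12  0.28 -0.07] w 0.703 0.014
slide cm [-5.73  5.5  -0.84]
```

View pics/i_side.png

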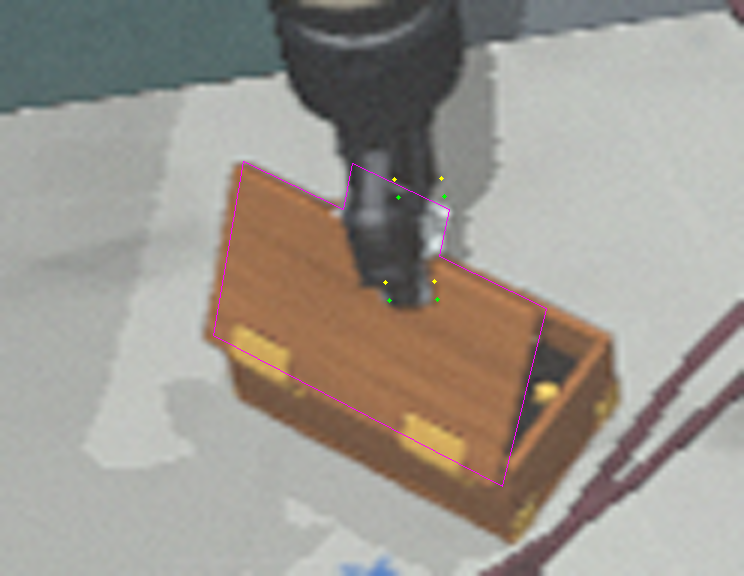

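play_rows(targets=[{"slide": [0.42, -0.05, 0], "spin": -0.11, "grip": 0.41}, {"slide": [0.83, -0.12, 0], "spin": -0.22, "grip": 0.41}, {"slide": [1.24, -0.28, 0], "spin": -0.33, "grip": 0.41}, {"slide": [1.64, -0.45, 0], "spin": -0.44, "grip": 0.41}, {"slide": [2.01, -0.68, 0], "spin": -0.55, "grip": 0.41}])

```text
time: 6.88
tool_pos: [0.5733, -0.1314, 0.1714]
ee_rot: [1.744, 2.613, 0.0]
ft_force: [-0.2, 0.2, 0.0]
gripper_width: 0.703
```

```bash
python3 pic.py j 1.05;python3 go.py .0846 0 .180
```

```text
t 6.98 tcp case [-0.0086  0.0333] z 0.1715 yaw err(spin needed) 1.098 j [-0.22  0.25 -0.05  1.27  0.    0.96] F [-0.21  0.13  0.23] w 0.703 0.014
slide cm [-9.81  1.28 -0.85]
```

View pics/j_side.png

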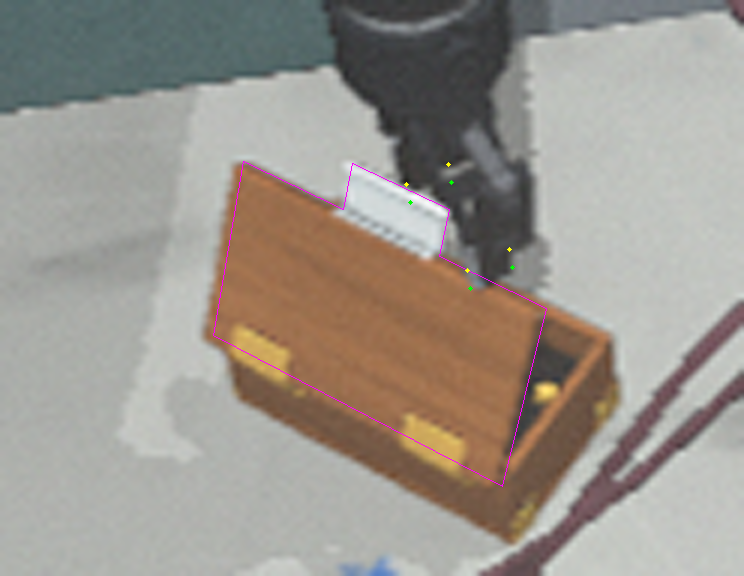

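play_rows(targets=[{"slide": [0.37, -0.02, 0], "spin": -0.1, "grip": 0.41}, {"slide": [0.74, -0.07, 0], "spin": -0.2, "grip": 0.41}, {"slide": [1.09, -0.17, 0], "spin": -0.3, "grip": 0.41}, {"slide": [1.44, -0.29, 0], "spin": -0.4, "grip": 0.41}, {"slide": [1.68, -0.4, 0], "spin": -0.471, "grip": 0.41}])

```text
time: 7.4
tool_pos: [0.563, -0.1175, 0.1714]
ee_rot: [1.091, 2.946, -0.0]
ft_force: [0.6, -0.4, -0.4]
gripper_width: 0.704
```

```bash
python3 pic.py k 1.05;python3 go.py .0846 0 .180
```

```text
t 7.5 tcp case [-0.0252  0.0371] z 0.1715 yaw err(spin needed) 1.5665 j [-0.21  0.23 -0.08  1.26 -0.    0.51] F [-0.27  0.23 -0.55] w 0.703 0.014
slide cm [-10.99  -3.66  -0.85]
```

View pics/k_side.png

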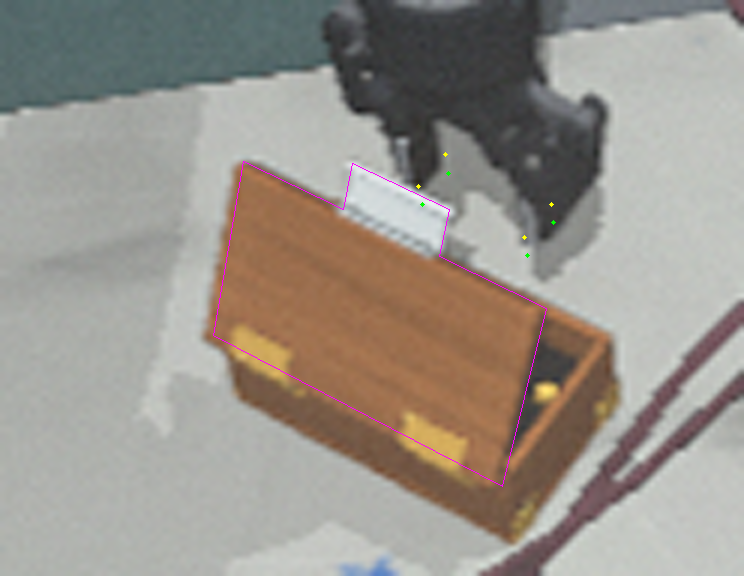

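play_rows(targets=[{"slide": [0.3, 0, 1.0], "spin": 0, "grip": 0.41}, {"slide": [0.8, 0, 2.2], "spin": 0, "grip": 0.41}, {"slide": [1.3, 0, 3.4], "spin": 0, "grip": 0.41}, {"slide": [1.8, 0, 4.5], "spin": 0, "grip": 0.41}, {"slide": [2.1, 0, 5.0], "spin": 0, "grip": 0.41}])

```text
time: 7.92
tool_pos: [0.5445, -0.1018, 0.12]
ee_rot: [-1.094, -2.939, -0.004]
ft_force: [-11.7, 10.5, 14.6]
gripper_width: 0.708
```

```bash
python3 pic.py l .8;python3 go.py -.0697 .037 .08
```

```text
t 8.02 tcp case [-0.0497  0.0369] z 0.1203 yaw err(spin needed) 1.5668 j [-0.19  0.21 -0.21  1.15  0.    0.53] F [-9.56  8.02 11.9 ] w 0.705 0.014
slide cm [ 1.97 -0.    4.05]
```

View pics/l_side.png

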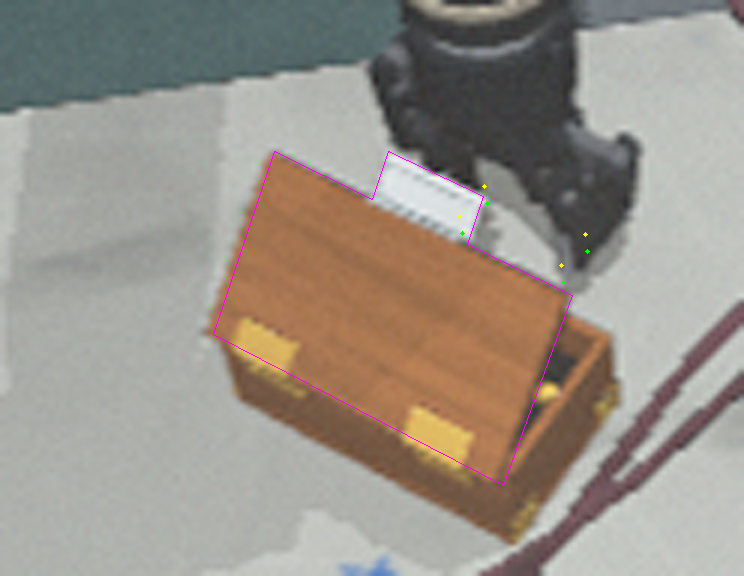

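play_rows(targets=[{"slide": [0.1, 0, -0.6], "spin": 0, "grip": 0.41}, {"slide": [0.1, 0, -1.2], "spin": 0, "grip": 0.41}, {"slide": [0.1, 0, -1.8], "spin": 0, "grip": 0.41}, {"slide": [0.1, 0, -2.2], "spin": 0, "grip": 0.41}, {"slide": [0.1, 0, -2.2], "spin": 0, "grip": 0.41}])

```text
time: 8.43
tool_pos: [0.5471, -0.1033, 0.1445]
ee_rot: [1.09, 2.944, 0.0]
ft_force: [0.1, 1.5, -0.0]
gripper_width: 0.706
```

```bash
python3 pic.py m .8;python3 go.py -.0697 .037 .08
```

```text
t 8.53 tcp case [-0.0469  0.0373] z 0.1435 yaw err(spin needed) 1.5703 j [-0.19  0.2  -0.17  1.2   0.    0.52] F [-0.89  0.91  0.64] w 0.704 0.014
slide cm [ 2.28 -0.03  6.35]
```

View pics/m_side.png

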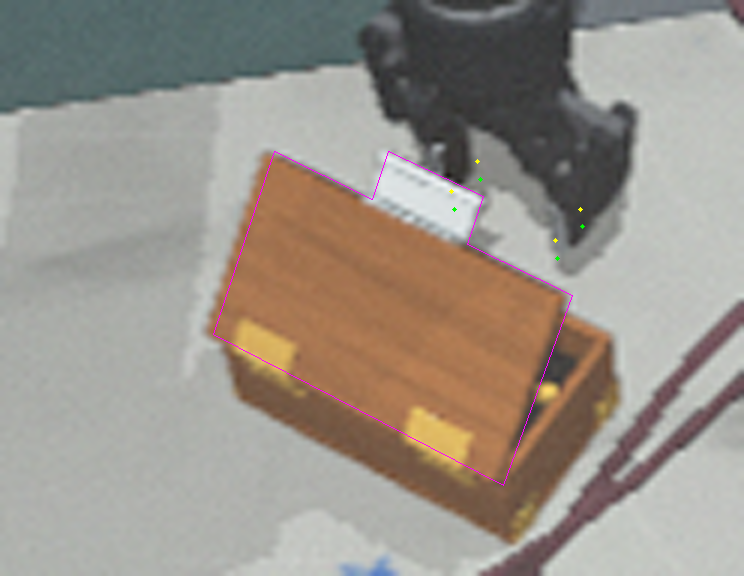

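play_rows(targets=[{"slide": [0.38, 0, 0.3], "spin": 0, "grip": 0.41}, {"slide": [0.72, 0, 0.64], "spin": 0, "grip": 0.41}, {"slide": [1.05, 0, 1.0], "spin": 0, "grip": 0.41}, {"slide": [1.36, 0, 1.36], "spin": 0, "grip": 0.41}, {"slide": [1.65, 0, 1.74], "spin": 0, "grip": 0.41}])

```text
time: 8.95
tool_pos: [0.5332, -0.0919, 0.1252]
ee_rot: [-1.088, -2.946, 0.0]
ft_force: [-0.8, -0.1, -0.2]
gripper_width: 0.705
```

```bash
python3 pic.py n .6;python3 go.py -.0697 .037 .08
```

```text
t 9.05 tcp case [-0.0648  0.037 ] z 0.1249 yaw err(spin needed) 1.5714 j [-0.17  0.18 -0.24  1.15  0.    0.54] F [-1.76  0.26 -0.08] w 0.706 0.014
slide cm [0.48 0.01 4.49]
```

View pics/n_side.png

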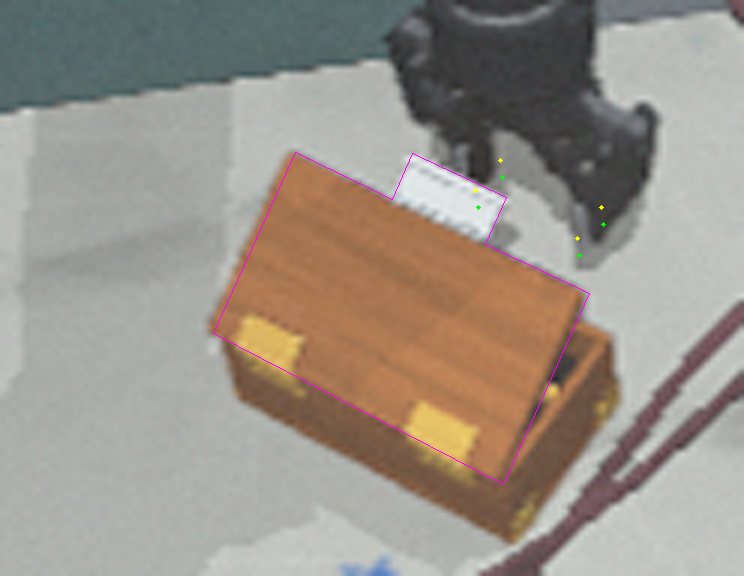

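play_rows(targets=[{"slide": [0.28, 0, 0.38], "spin": 0, "grip": 0.41}, {"slide": [0.54, 0, 0.78], "spin": 0, "grip": 0.41}, {"slide": [0.78, 0, 1.2], "spin": 0, "grip": 0.41}, {"slide": [1.01, 0, 1.62], "spin": 0, "grip": 0.41}, {"slide": [1.22, 0, 2.05], "spin": 0, "grip": 0.41}])

```text
time: 9.47
tool_pos: [0.5244, -0.0842, 0.1049]
ee_rot: [-1.089, -2.947, -0.0]
ft_force: [0.1, 0.5, 0.4]
gripper_width: 0.703
```

```bash
python3 pic.py o .4;python3 go.py -.0697 .037 .08
```

```text
t 9.57 tcp case [-0.0767  0.037 ] z 0.1044 yaw err(spin needed) 1.5712 j [-0.16  0.17 -0.29  1.1   0.    0.55] F [-1.09  0.56 -0.25] w 0.701 0.014
slide cm [-0.71  0.    2.44]
```

View pics/o_side.png

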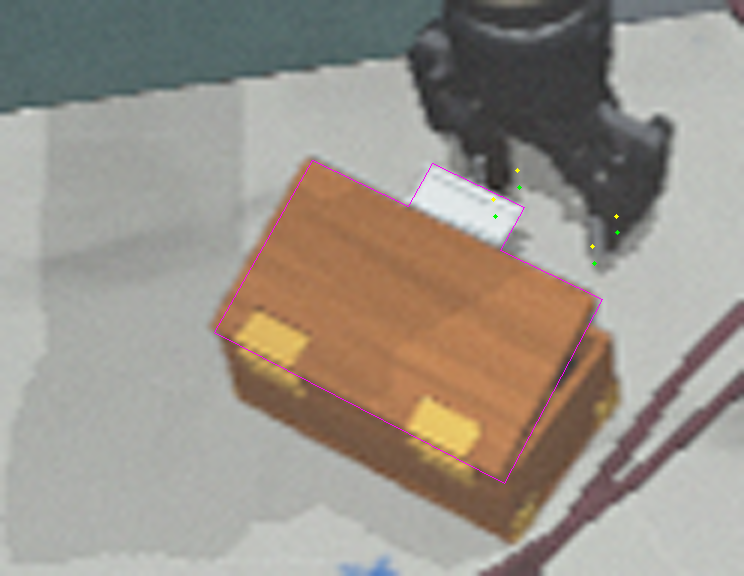

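play_rows(targets=[{"slide": [0.08, 0, 0.2], "spin": 0, "grip": 0.41}, {"slide": [0.16, 0, 0.42], "spin": 0, "grip": 0.41}, {"slide": [0.24, 0, 0.65], "spin": 0, "grip": 0.41}, {"slide": [0.32, 0, 0.88], "spin": 0, "grip": 0.41}, {"slide": [0.38, 0, 1.1], "spin": 0, "grip": 0.41}])

```text
time: 9.98
tool_pos: [0.5211, -0.0816, 0.094]
ee_rot: [-1.088, -2.946, -0.0]
ft_force: [-4.3, 2.9, 1.2]
gripper_width: 0.704
```

```bash
python3 pic.py q .3;python3 go.py -.0697 .037 .08
```

```text
t 10.08 tcp case [-0.0804  0.037 ] z 0.0938 yaw err(spin needed) 1.571 j [-0.16  0.18 -0.32  1.08  0.    0.55] F [-5.21  2.57  2.59] w 0.709 0.014
slide cm [-1.08 -0.    1.37]
```

View pics/q_side.png

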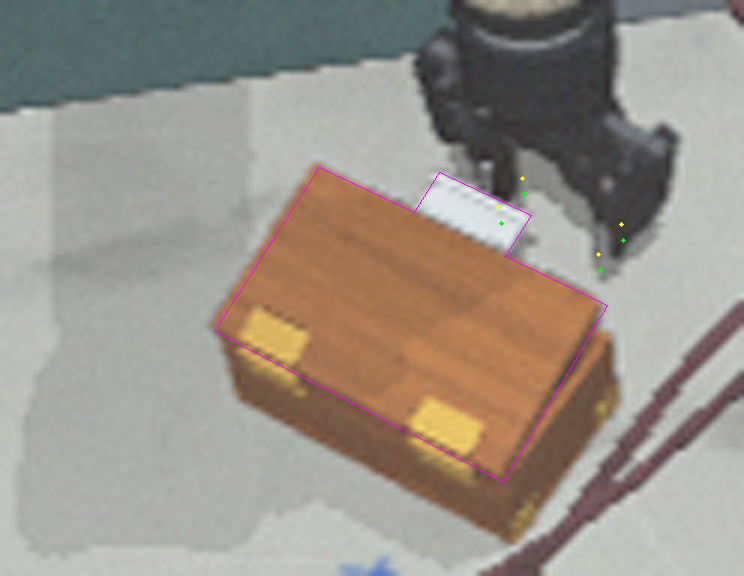

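play_rows(targets=[{"slide": [0.09, 0, 0.2], "spin": 0, "grip": 0.41}, {"slide": [0.17, 0, 0.42], "spin": 0, "grip": 0.41}, {"slide": [0.24, 0, 0.65], "spin": 0, "grip": 0.41}, {"slide": [0.3, 0, 0.88], "spin": 0, "grip": 0.41}, {"slide": [0.35, 0, 1.1], "spin": 0, "grip": 0.41}])

```text
time: 10.5
tool_pos: [0.5187, -0.0796, 0.083]
ee_rot: [-1.089, -2.946, 0.0]
ft_force: [-4.9, 1.2, 0.2]
gripper_width: 0.701
```

```bash
python3 pic.py r .2;python3 go.py -.0697 .037 .08
```

```text
t 10.6 tcp case [-0.0834  0.0371] z 0.0829 yaw err(spin needed) 1.5711 j [-0.15  0.18 -0.34  1.05 -0.    0.56] F [-4.54  1.25  0.4 ] w 0.704 0.014
slide cm [-1.37 -0.01  0.29]
```

View pics/r_side.png

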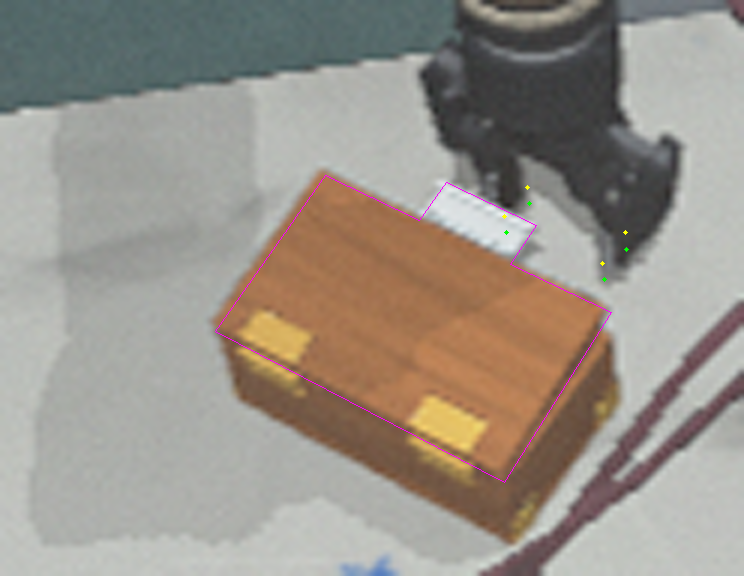

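play_rows(targets=[{"slide": [0.05, 0, 0.25], "spin": 0, "grip": 0.41}, {"slide": [0.1, 0, 0.5], "spin": 0, "grip": 0.41}, {"slide": [0.14, 0, 0.72], "spin": 0, "grip": 0.41}, {"slide": [0.17, 0, 0.95], "spin": 0, "grip": 0.41}, {"slide": [0.19, 0, 1.15], "spin": 0, "grip": 0.41}])

```text
time: 11.02
tool_pos: [0.5172, -0.0783, 0.0716]
ee_rot: [-1.089, -2.946, -0.0]
ft_force: [-4.7, 2.3, 0.4]
gripper_width: 0.707
```

```bash
python3 pic.py s .1;python3 go.py -.0697 .037 .08
```

```text
t 11.12 tcp case [-0.0855  0.0371] z 0.0715 yaw err(spin needed) 1.5711 j [-0.15  0.18 -0.36  1.03  0.    0.56] F [-4.03  2.24  1.03] w 0.703 0.014
slide cm [-1.57 -0.01 -0.86]
```

View pics/s_side.png

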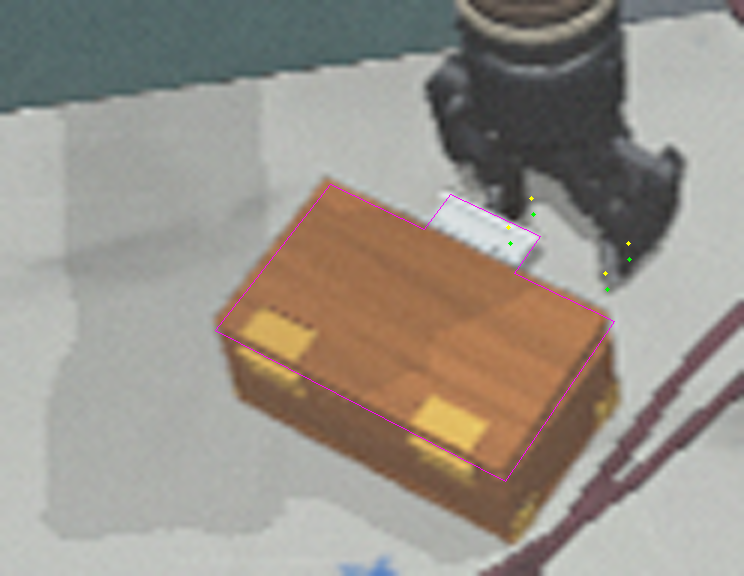

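play_rows(targets=[{"slide": [0.02, 0, 0.14], "spin": 0, "grip": 0.41}, {"slide": [0.04, 0, 0.28], "spin": 0, "grip": 0.41}, {"slide": [0.05, 0, 0.42], "spin": 0, "grip": 0.41}, {"slide": [0.06, 0, 0.56], "spin": 0, "grip": 0.41}, {"slide": [0.07, 0, 0.7], "spin": 0, "grip": 0.41}])

```text
time: 11.53
tool_pos: [0.5167, -0.0778, 0.0647]
ee_rot: [-1.089, -2.946, -0.0]
ft_force: [-5.1, 2.2, -1.0]
gripper_width: 0.702
```

```bash
python3 pic.py t .05;python3 go.py -.0697 .037 .08
```

```text
t 11.63 tcp case [-0.0862  0.0371] z 0.0646 yaw err(spin needed) 1.571 j [-0.15  0.19 -0.37  1.01  0.    0.56] F [-4.65  2.87 -1.06] w 0.706 0.014
slide cm [-1.64 -0.01 -1.54]
```

View pics/t_side.png

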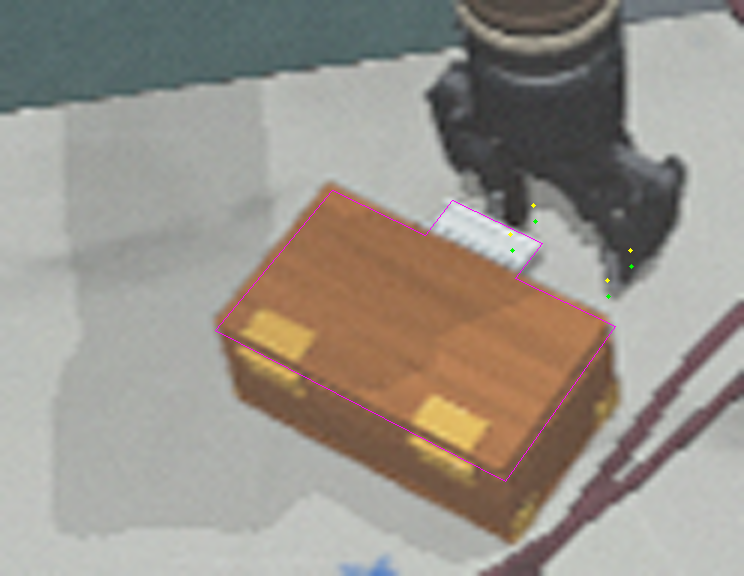

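play_rows(targets=[{"slide": [0.0, 0, 0.1], "spin": 0, "grip": 0.41}, {"slide": [0.0, 0, 0.2], "spin": 0, "grip": 0.41}, {"slide": [0.01, 0, 0.3], "spin": 0, "grip": 0.41}, {"slide": [0.01, 0, 0.4], "spin": 0, "grip": 0.41}, {"slide": [0.02, 0, 0.5], "spin": 0, "grip": 0.41}])

```text
time: 12.05
tool_pos: [0.5164, -0.0776, 0.0597]
ee_rot: [-1.088, -2.946, -0.0]
ft_force: [-3.7, 3.5, -0.1]
gripper_width: 0.709
```

```bash
python3 pic.py u 0;python3 go.py -.0697 .037 .08
```

```text
t 12.15 tcp case [-0.0864  0.0371] z 0.0596 yaw err(spin needed) 1.571 j [-0.15  0.19 -0.38  1.    0.    0.56] F [-4.03  3.   -0.57] w 0.703 0.014
slide cm [-1.67 -0.01 -2.05]
```

View pics/u_side.png

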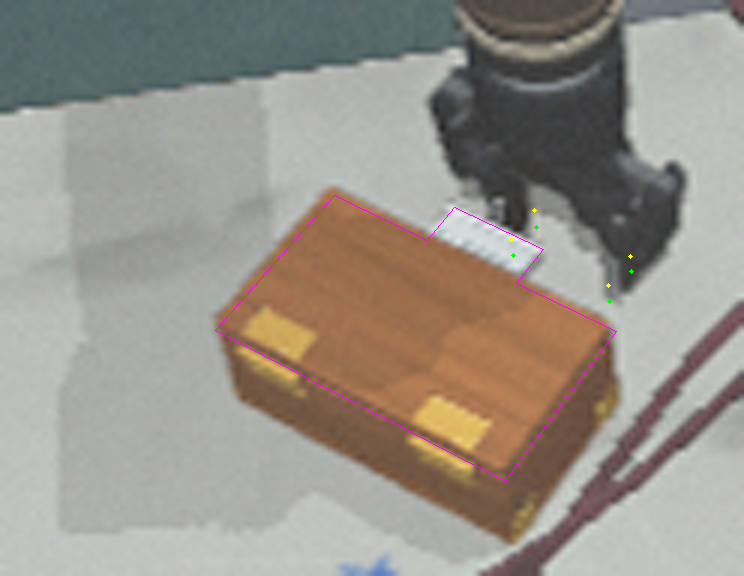

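play_rows(targets=[{"slide": [0.0, 0, 0.08], "spin": 0, "grip": 0.41}, {"slide": [0.0, 0, 0.16], "spin": 0, "grip": 0.41}, {"slide": [0.0, 0, 0.24], "spin": 0, "grip": 0.41}, {"slide": [0.0, 0, 0.32], "spin": 0, "grip": 0.41}, {"slide": [0.0, 0, 0.4], "spin": 0, "grip": 0.41}])

```text
time: 12.57
tool_pos: [0.5166, -0.0774, 0.0562]
ee_rot: [-1.089, -2.946, -0.001]
ft_force: [-5.8, 4.3, 4.2]
gripper_width: 0.706
```

```bash
python3 pic.py v 0;for i in 1 2 3; do python3 go.py; done
```

```text
t 12.67 tcp case [-0.0864  0.0374] z 0.0561 yaw err(spin needed) 1.5711 j [-0.15  0.19 -0.39  0.99  0.    0.56] F [-5.28  4.96  1.77] w 0.706 0.014
t 12.67 tcp case [-0.0864  0.0374] z 0.0561 yaw err(spin needed) 1.5711 j [-0.15  0.19 -0.39  0.99  0.    0.56] F [-5.28  4.96  1.77] w 0.706 0.014
t 12.67 tcp case [-0.0864  0.0374] z 0.0561 yaw err(spin needed) 1.5711 j [-0.15  0.19 -0.39  0.99  0.    0.56] F [-5.28  4.96  1.77] w 0.706 0.014
```

View pics/v_side.png

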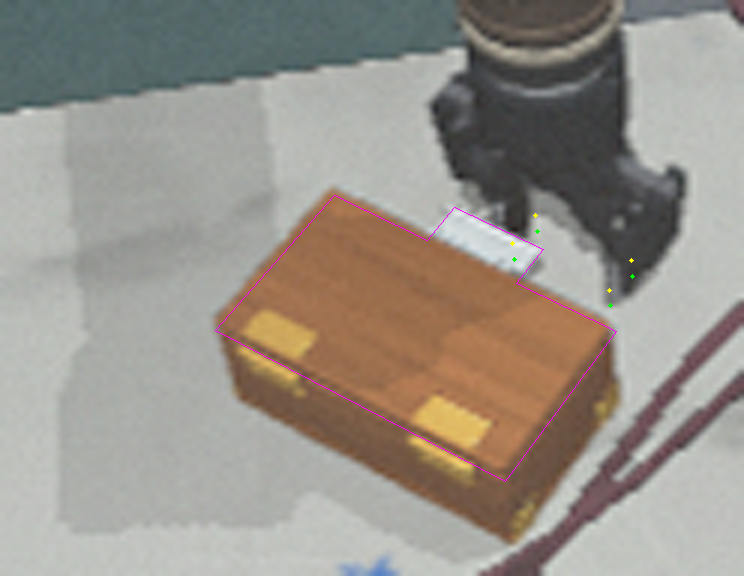

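play_rows(targets=[{"slide": [0.0, 0, 0.1], "spin": 0, "grip": 0.41}, {"slide": [0.0, 0, 0.2], "spin": 0, "grip": 0.41}, {"slide": [0.1, 0, 0.22], "spin": 0, "grip": 0.41}, {"slide": [0.2, 0, 0.24], "spin": 0, "grip": 0.41}, {"slide": [0.4, 0, 0.24], "spin": 0, "grip": 0.41}])

```text
time: 13.08
tool_pos: [0.5153, -0.0756, 0.0541]
ee_rot: [1.088, 2.944, 0.0]
ft_force: [-0.0, 0.0, -0.3]
gripper_width: 0.708
```

```bash
python3 pic.py w 0;python3 go.py
```

```text
t 13.18 tcp case [-0.0892  0.0376] z 0.054 yaw err(spin needed) 1.5712 j [-0.15  0.19 -0.4   0.99 -0.    0.56] F [-0.46 -0.07 -0.06] w 0.704 0.014
```

View pics/w_side.png

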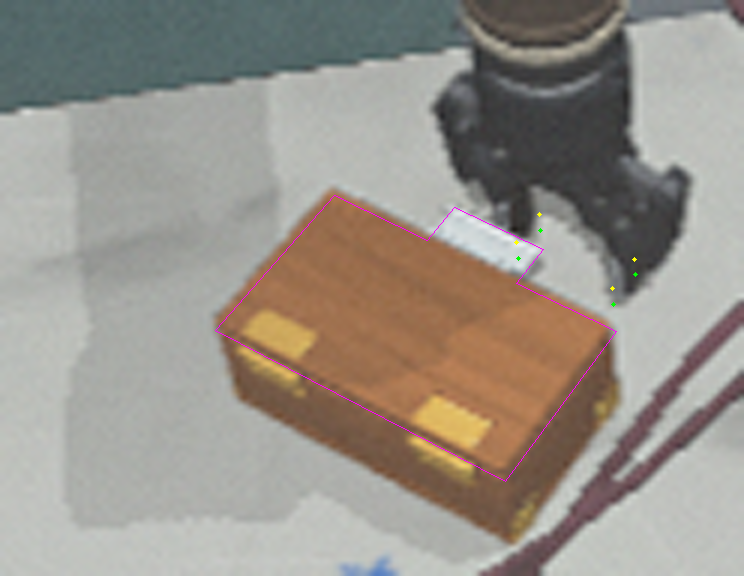

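play_rows(targets=[{"slide": [1, 0, 0], "spin": 0, "grip": 0.41}, {"slide": [2.5, 0, 0], "spin": 0, "grip": 0.41}, {"slide": [4.5, 0, 0], "spin": 0, "grip": 0.41}, {"slide": [5, 0, -3], "spin": 0, "grip": 0.41}, {"slide": [5, 0, -6], "spin": 0, "grip": 0.41}])

```text
time: 13.6
tool_pos: [0.4724, -0.0415, 0.1123]
ee_rot: [-1.085, -2.943, 0.002]
ft_force: [1.6, -0.1, 0.3]
gripper_width: 0.703
```

play_rows(targets=[{"slide": [1, 0, -3], "spin": 0, "grip": 0.41}, {"slide": [4, 0, -6], "spin": 0, "grip": 0.41}, {"slide": [7, 0, -8], "spin": 0, "grip": 0.41}, {"slide": [9, 0, -9], "spin": 0, "grip": 0.41}, {"slide": [9, 0, -9], "spin": 0, "grip": 0.41}])

```text
time: 14.02
tool_pos: [0.406, 0.0176, 0.2066]
ee_rot: [1.084, 2.944, 0.004]
ft_force: [-0.0, 0.2, 0.0]
gripper_width: 0.708
```

play_rows(targets=[{"slide": [0, 0, 0], "spin": 0, "grip": 0.41}, {"slide": [0, 0, 0], "spin": 0, "grip": 0.41}, {"slide": [0, 0, 0], "spin": 0, "grip": 0.41}, {"slide": [0, 0, 0], "spin": 0, "grip": 0.41}, {"slide": [0, 0, 0], "spin": 0, "grip": 0.41}])

```text
time: 14.43
tool_pos: [0.4076, 0.0154, 0.2027]
ee_rot: [-1.089, -2.945, 0.001]
ft_force: [-0.3, 0.4, -0.0]
gripper_width: 0.707
```

```bash
python3 pic.py x 0;python3 go.py; python3 - <<'E'
from cell import vision
import cv2,numpy as np
for n in ("side","top"):
    p=vision.get_image(n); cv2.imwrite(f"pics/end_{n}.png",p["image"][:,:,::-1])
    for l in ["case","ink_bottle_0","nib_jar","masking_tape","tweezers"]:
        print(n,l,[(np.round(d["position"],3).tolist(),round(d["score"],2)) for d in vision.search_frame(l,p)[:1]])
E
```

```text
t 14.53 tcp case [-0.2297  0.037 ] z 0.2029 yaw err(spin needed) 1.5703 j [ 0.04 -0.09 -0.35  1.31  0.    0.75] F [-0.2   0.2  -0.02] w 0.706 0.014
side case [([0.574, -0.154, 0.072], 0.78)]
side ink_bottle_0 [([0.588, -0.438, 0.065], 0.66)]
side nib_jar [([0.5, -0.422, 0.078], 0.83)]
side masking_tape [([0.465, 0.486, 0.02], 0.86)]
side tweezers []
top case [([0.551, -0.162, 0.07], 0.91)]
top ink_bottle_0 [([0.552, -0.158, 0.076], 0.74)]
top nib_jar [([0.476, -0.426, 0.072], 0.88)]
top masking_tape [([0.456, 0.489, 0.025], 0.59)]
top tweezers [([0.408, 0.17, 0.009], 0.53)]
```

View pics/x_side.png

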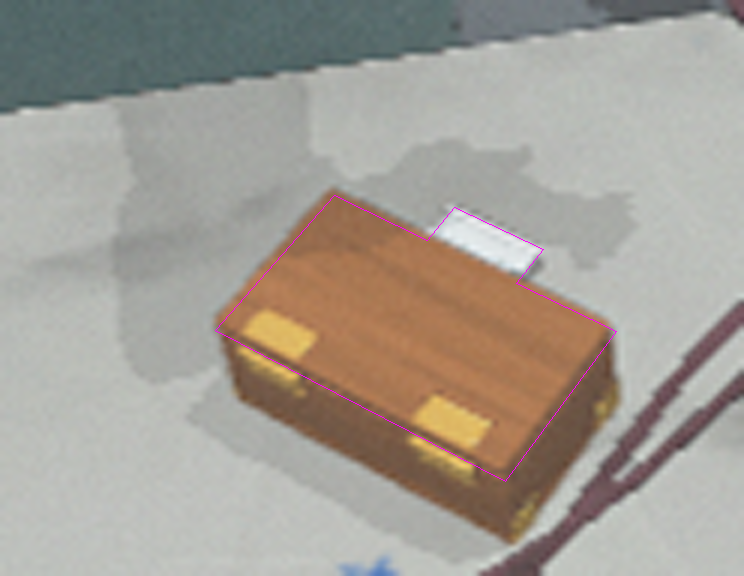

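View pics/end_top.png

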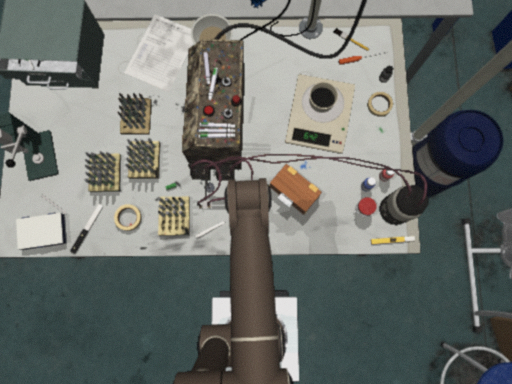

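The lid lies flat on its rim, the hand is clear, and the case corners and bystanders are where they were. I'm handing in.

```bash
python3 -c "
from cell import manip,state
print(manip.hand_in()); print(state()['time'])"
```

```text
the job is handed in; nothing more can be done
None
the job is handed in; nothing more can be done
```

The weight case is shut and the job is handed in; no verdict was given. The final pictures were at about 14.5 s of the 42 s allowed.

**What I did:**
- I straddled the lip with half-open fingers and tipped the lid with the back finger.
- The front finger caught the lid at about 1.15 rad.
- I turned the hand a quarter turn about that finger, so the other finger swung clear of the lid.
- I carried the lip down on the finger slowly until it was shut, then drew the hand straight out and up.

**Last checks:**
- **Lid:** it matches the shut outline in the side camera. Before letting go, the vertical force turned positive, which fits the lid resting on the rim. I judged the lid angles from image overlays, not from a joint reading.
- **Contact:** the force was about 0 N after I withdrew the hand.
- **Case:** its corners are at the same pixels as at the start.
- **Bystanders:** the detector finds the jar, tape, tweezers and ink bottle within about 4 mm of their first positions.

**What went wrong or could not be checked:**
- **Force peak:** while lowering at about 0.8 rad, the finger dragged the lid down and the force reached about 22 N. The limit between fingers and lid is 25 N. I backed off at once, but a higher peak between readings can't be ruled out.
- **Ink bottle:** in the last top picture the detector put the ink bottle on the case. That is a false hit: the bottle shows in its old place, and the side view agrees.
- **Tweezers:** the side camera never detected them, so only the top view confirms them.
- **Brass weight:** it is hidden under the lid and could not be seen at the end. Nothing touched it that I could tell.

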